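Clear the bald brushes out of the brush stand

TASK

Two of the four brushes in the wooden stand have lost their bristles. Pull those two straight up out of the stand and lay them down inside the shallow metal tray, completely within its walls. Leave the two good brushes standing in their wells, and do not shove the stand or disturb the bottle, mug and tape.

Things in the scene. Friction and masses are not known exactly. Their poses are not given: they have to be found in the camera images.
- stand: loose heavy beech block (1.8 kg), 64 mm (x) by 300 mm (y) by 70 mm high, with four square wells 22 mm wide and 60 mm deep (their floor is 10 mm above the table) in one row along its own y axis at -120, -40, 40 and 120 mm; one brush stands in each. Origin: centre of the underside
- tray: loose shallow open aluminium tray (0.7 kg), 260 mm (x) by 210 mm (y) outside, 30 mm high, walls and floor 5 mm thick, empty. Origin: centre of the underside
- bald_a: first bald brush: round brush that has lost its bristles, 165 mm long, 50 g: wooden handle 16 mm in diameter and 130 mm long, then a steel ferrule 22 mm in diameter and 35 mm long with a flat bare end. Starts upright in a well of the stand. Origin: centre of the handle's foot; z runs along the brush to the bare end
- bald_a_top (a point): centre of the bare end of the ferrule, 165 mm along z from the foot
- bald_b: second bald brush: round brush that has lost its bristles, 165 mm long, 50 g: wooden handle 16 mm in diameter and 130 mm long, then a steel ferrule 22 mm in diameter and 35 mm long with a flat bare end. Starts upright in a well of the stand. Origin: centre of the handle's foot; z runs along the brush to the bare end
- bald_b_top (a point): centre of the bare end of the ferrule, 165 mm along z from the foot
- good_long: good brush: same handle and ferrule as the bald ones plus a 45 mm tuft of dark bristles up to 25 mm wide, pointed at the top, 210 mm long in all. Upright in a well. Origin: centre of the handle's foot; z along the brush to the bristles
- good_short: good brush with a shorter handle: 16 mm handle 100 mm long, 22 mm ferrule 35 mm long, 45 mm tuft of bristles, 180 mm long in all. Upright in a well. Origin and axes as for the long one
- ink: bystander: amber glass bottle, 48 mm in diameter, 100 mm high, upright. Origin: centre of the underside
- mug: bystander: white ceramic mug, 80 mm in diameter, 85 mm high, handle towards its +y. Origin: centre of the underside
- tape: bystander: roll of paper tape lying flat, 90 mm in diameter, 24 mm high. Origin: centre of the underside

How it is judged:
By the outcome, as a careful person would: the job done as asked, in the order asked, and still so for the second after the job is handed in, with the robot touching nothing.
It also fails if it takes over 72 s, if anything falls off the work surface, if the arm or the gripper's body presses on something with over 40 N, if the wrist force passes 120 N, or if a joint passes its speed limit or range.

ROBOT

A 6-joint arm with a two-finger parallel gripper is mounted at the origin on the work surface. World frame = base frame: x ahead of the robot, y to its left, z up, the work surface at z = 0. Lengths are in m, angles in rad, forces in N, time in s.
With the tool pointing down it reaches from about 0.2 to 0.875 m from the base axis. Payload 3.4 kg.
Tool frame: the origin (TCP) lies at the very end of the fingers, on their centre line; the grasp point (between the pads) lies 19 mm behind it; z points along the fingers, y is the line along which they close (so a half turn about z gives the same grasp; the last joint's range is limited). The gripper opens to 94 mm and grips with 3 to 60 N. Pads are 16 mm wide; open, the fingers measure 119 mm over their backs; the gripper's body (75 mm by 177 mm) begins 78 mm behind the grasp point.
Start: joints at [-1.302, 0.276, 1.505, -0, 1.361, -0.121], TCP at [0.219, -0.532, 0.205] pointing down, gripper open.
Joint ranges: [-2.89, 2.89], [-0.75, 2.08], [0.22, 2.7], [-1.18, 4.32], [0.11, 2.71], [-2.7, 2.7]. Speed limits (rad/s): [2.57, 2.57, 3.14, 3.14, 3.14, 3.14].

INTERFACE

Orientations are given as a unit quaternion [w, x, y, z].
In Python, from cell import manip gives the robot as it stands. Calls block until the motion is done:
- manip.move_pose(position, orientation): joint-space move of the TCP to a pose.
- manip.movel(position, rot=None, max_speed=0.15): straight line of the TCP; rot=None keeps the orientation; max_speed is the mean speed in m/s.
- manip.set_joints(angles): joint-space move.
- manip.let_go() and manip.close_gripper(squeeze=None): open the fingers fully, or close them until they stop; squeeze is the grip in N (None keeps the last).
- manip.sleep(seconds).
- manip.solve_ik(position, orientation): joint angles nearest the present ones, or None.
- manip.get_state(): the state.
- manip.get_image(name): name is "scene" or "top" or "wrist"; returns the picture (420x560x3 uint8, blue, green, red); there is no depth.
- manip.calibration(name): a dict with "fx", "fy", "cx", "cy" (pixels), "dist_coeffs" ([k1, k2, p1, p2, k3] as OpenCV has them; the pictures are not rectified), "rvec" (rotation vector, rad) and "tvec" (3), from world to camera coordinates, as OpenCV has them; the wrist camera has in their place "mount" (4x4, takes a point from camera to tool coordinates, whose origin is the TCP and whose axes are the flange's). Camera axes: x right, y down, z forward; pixel columns grow to the right and rows downward; lengths in m; the calibration is good to about 2 mm. A picture is of the moment at which its call begins: read the wrist's pose just before it. calibration takes no time and is no camera call.
A pose or a line that the arm cannot do raises manip.IKError and nothing moves.
- manip.sign_off(): hands the job in; it is judged then, once.
The state is a dict: "t": time; "qpos": joint angles; "qvel": joint speeds; "joint_efforts": joint torques, N m; "eef_pos": TCP position; "orientation": TCP orientation; "contact_force": force on the tool from outside, world axes, zero at the start; "wrist_torque": the same for the moment, N m; "finger_gap": finger opening in m; "grasp_force": force on a finger pad.
Only numpy, scipy, OpenCV 4.12 (cv2) and the standard library are available. Lean on these libraries where they do the work, as an engineer would, in place of code of your own. Each camera call takes 0.05 s, during which the arm holds its last target. There are 200 camera calls.

## Working session

There is one attempt and no reset: what is moved stays moved. The work goes in short steps, each a Python script; the robot and the scene stay as the last script left them, time stands still between calls to the robot, and variables do not carry over. Pictures are saved under pics/ and viewed, at most 10 in all, crops included, and the job is handed in when it is done.

```bash
mkdir -p pics; python3 - <<'E'
from cell import manip
import cv2
for n in("scene","top"):
    cv2.imwrite(f"pics/{n}0.png",manip.get_image(n)); print(n,manip.calibration(n))
print(manip.calibration("wrist")); print(manip.get_state())
E
```

```text
scene {'fx': 442.73980632158873, 'fy': 442.73980632158873, 'cx': 275.306619112501, 'cy': 210.46679820936842, 'dist_coeffs': array([-0.05285246,  0.        ,  0.        ,  0.        ,  0.        ]), 'rvec': array([ 1.19016256,  2.5317356 , -0.7242983 ]), 'tvec': array([ 0.39655153, -0.34838891,  1.33368067])}
top {'fx': 481.7349392754547, 'fy': 481.7349392754547, 'cx': 275.90778610066803, 'cy': 214.24773242922282, 'dist_coeffs': array([-0.07341994,  0.        ,  0.        ,  0.        ,  0.        ]), 'rvec': array([ 2.15273811, -2.1926061 ,  0.14882205]), 'tvec': array([-0.00437414,  0.64733983,  1.24730837])}
{'fx': 341.76201784616313, 'fy': 341.76201784616313, 'cx': 276.2640685548553, 'cy': 208.4879823414986, 'dist_coeffs': array([0.01300353, 0.        , 0.        , 0.        , 0.        ]), 'mount': array([[-9.15209404e-04, -9.72294192e-01, -2.33758779e-01,
         6.64042907e-02],
       [ 9.99999574e-01, -8.61597950e-04, -3.31462765e-04,
        -1.84022429e-04],
       [ 1.20873236e-04, -2.33758983e-01,  9.72294566e-01,
        -1.78329690e-01],
       [ 0.00000000e+00,  0.00000000e+00,  0.00000000e+00,
         1.00000000e+00]])}
{'t': 0.1, 'qpos': array([-1.30198710e+00,  2.76481981e-01,  1.50596386e+00, -2.82882861e-05,
        1.36071617e+00, -1.20984393e-01]), 'qvel': array([-0.0002112 , -0.00113375, -0.00241972,  0.00014771,  0.00054244,
        0.00089409]), 'joint_efforts': array([ 2.78831278e-03, -4.05450439e+01, -2.37777776e+01,  7.03942543e-02,
        2.99294153e-02, -4.60558294e-05]), 'eef_pos': array([ 0.2183579 , -0.53138442,  0.20473664]), 'orientation': array([-7.81518535e-04,  9.81066784e-01,  1.93668144e-01, -7.17380623e-05]), 'contact_force': array([-0.16367737, -0.40568435, -0.30923755]), 'wrist_torque': array([-0.01800431, -0.0458861 , -0.01687101]), 'grasp_force': 0.0, 'finger_gap': 0.09393248853429054}
```

View pics/scene0.png

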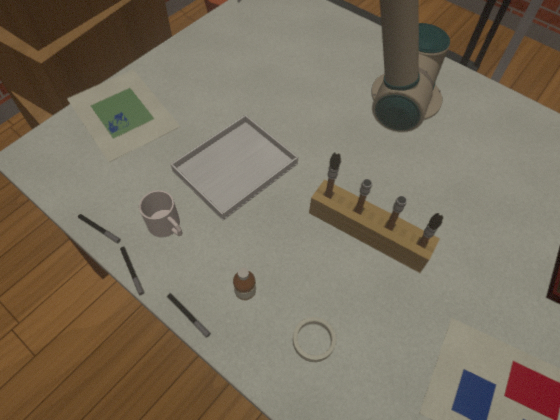

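View pics/top0.png

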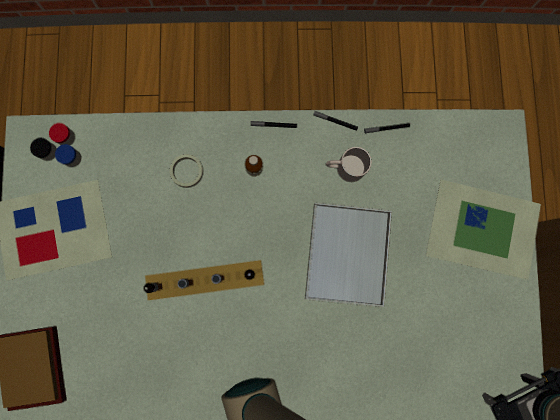

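The scene view shows tufts at the two end brushes (335,160) and (435,222). The middle two, (366,187) and (399,204), are bare. In the top view the bald ones are at about (184,283) and (218,278), and the tray spans (306..391, 204..305).

```bash
python3 - <<'E'
import cv2,numpy as np
s=cv2.imread("pics/scene0.png");t=cv2.imread("pics/top0.png")
a=cv2.resize(s[145:270,305:445],None,fx=4,fy=4,interpolation=cv2.INTER_CUBIC)
b=cv2.resize(t[255:305,140:270],None,fx=6,fy=6,interpolation=cv2.INTER_CUBIC)
cv2.imwrite("pics/a.png",a);cv2.imwrite("pics/b.png",b)
h=cv2.cvtColor(t,cv2.COLOR_BGR2HSV);print(h[290,200],h[250,340],h[204,350],h[250,388],h[320,250])
E
```

```text
[ 21 170 108] [ 90  14 143] [ 47  40 129] [ 30  29 125] [ 48  32 135]
```

View pics/a.png

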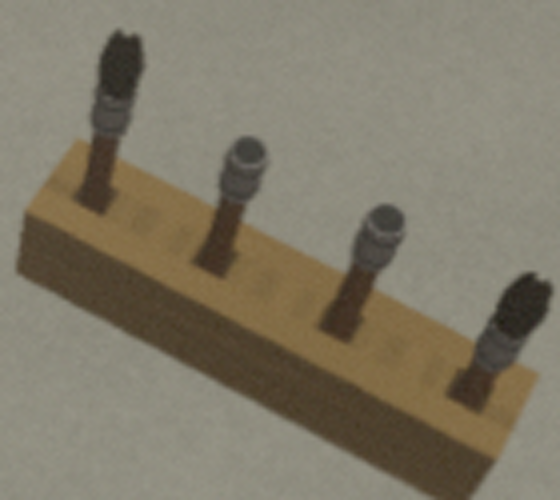

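View pics/b.png

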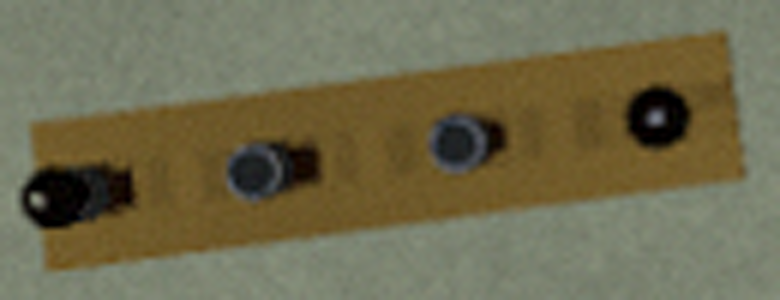

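Scene crop: bare rim centres are at (247,152) and (386,219). Top crop: the matching rims are at (459,143) and (256,172), and the stand top corners are (32,122), (725,33), (745,178) and (45,270).

```bash
cat > h.py <<'E'
import cv2,numpy as np
from cell import manip
from scipy.spatial.transform import Rotation as R
def ray(n,px):
    c=manip.calibration(n);K=np.array([[c['fx'],0,c['cx']],[0,c['fy'],c['cy']],[0,0,1]])
    u=cv2.undistortPoints(np.array(px,float).reshape(-1,1,2),K,c['dist_coeffs']).reshape(-1,2)
    M=cv2.Rodrigues(c['rvec'])[0];d=np.c_[u,np.ones(len(u))]@M
    return -M.T@c['tvec'],d/np.linalg.norm(d,axis=1)[:,None]
def plane(n,px,z):
    o,d=ray(n,px);return o+d*((z-o[2])/d[:,2])[:,None]
def quat(zax,yax):
    zax=np.array(zax,float)/np.linalg.norm(zax);yax=np.array(yax,float)
    yax=yax-zax*(yax@zax);yax/=np.linalg.norm(yax)
    return R.from_matrix(np.c_[np.cross(yax,zax),yax,zax]).as_quat(scalar_first=True)
E
python3 - <<'E'
from h import *
np.set_printoptions(precision=4,suppress=True)
full=lambda p,o,s:(np.array(p)+.5)/s-.5+o
st=full([[459,143],[256,172]],[140,255],6);ss=full([[247,152],[386,219]],[305,145],4)
o1,d1=ray("top",st);o2,d2=ray("scene",ss)
for a,b in zip(d1,d2):
    t=np.linalg.lstsq(np.c_[a,-b],o2-o1,rcond=None)[0];p,q=o1+a*t[0],o2+b*t[1];print("tri",(p+q)/2,np.linalg.norm(p-q))
print(plane("top",st,.175),plane("scene",ss,.175))
c=plane("top",full([[32,122],[725,33],[745,178],[45,270]],[140,255],6),.07);print("stand",c,c.mean(0),np.linalg.norm(np.diff(c,axis=0),axis=1))
m=c.mean(0);ax=(c[1]+c[2]-c[0]-c[3]);ax/=np.linalg.norm(ax);print("wells",[m+ax*k for k in(-.12,-.04,.04,.12)])
im=cv2.imread("pics/top0.png");h=cv2.cvtColor(cv2.GaussianBlur(im,(5,5),0),cv2.COLOR_BGR2HSV)
k=((h[...,1]<25)).astype('uint8')[180:330,280:420]
k=cv2.morphologyEx(k,cv2.MORPH_OPEN,np.ones((5,5)))
cs,_=cv2.findContours(k,0,2);cn=max(cs,key=cv2.contourArea);box=cv2.boxPoints(cv2.minAreaRect(cn))+[280,180]
p=plane("top",box,.005);print("tray",box,p,p.mean(0),np.linalg.norm(np.diff(p,axis=0),axis=1))
for x in(.3,):
  pass
for th in(0,30,45,60,75,90):
  a=np.radians(th)
  for w in ([.39,.0+0],):
    pass
E
```

```text
tri [0.4824 0.1301 0.1756] 0.00015009868664971233
tri [0.4725 0.2094 0.1765] 0.0006554315408243377
[[0.4825 0.1301 0.175 ]
 [0.4726 0.2094 0.175 ]] [[0.482  0.13   0.175 ]
 [0.4712 0.2095 0.175 ]]
stand [[0.4926 0.3233 0.07  ]
 [0.5255 0.0267 0.07  ]
 [0.4637 0.0191 0.07  ]
 [0.4299 0.3175 0.07  ]] [0.4779 0.1716 0.07  ] [0.2985 0.0623 0.3002]
wells [array([0.4646, 0.2909, 0.07  ]), array([0.4735, 0.2114, 0.07  ]), array([0.4824, 0.1319, 0.07  ]), array([0.4913, 0.0524, 0.07  ])]
tray [[304.564  298.5775]
 [313.7596 202.0247]
 [392.9933 209.5708]
 [383.7978 306.1236]] [[ 0.4212 -0.0896  0.005 ]
 [ 0.6829 -0.1217  0.005 ]
 [ 0.6583 -0.3408  0.005 ]
 [ 0.3958 -0.3039  0.005 ]] [ 0.5396 -0.214   0.005 ] [0.2636 0.2205 0.2651]
```

```bash
python3 - <<'E'
from h import *
np.set_printoptions(precision=3,suppress=True)
p=plane("scene",[[245,119],[298,160],[224,214],[172,165]],.03);print(p,p.mean(0),np.linalg.norm(np.diff(p,axis=0),axis=1))
perp=np.array([.994,.111,0]);row=np.array([.111,-.994,0]);Z=np.array([0,0,1.])
tx=np.array([.992,-.125,0]);ty=np.array([.125,.992,0]);C=np.array([.54,-.214,0])
def tool(ah,th,s=1):  # ah: heading of tool, th from vertical
    a=np.radians(th);z=np.sin(a)*ah-np.cos(a)*Z;return z,quat(z,s*np.cross(Z,ah))
for th in(45,60,75,90):
  for s in(1,-1):
    z,q=tool(perp,th,s)
    for n,b in(("A",[.4822,.131,0]),("B",[.473,.2102,0])):
      r=[]
      for h,back in((.105,.09),(.105,0),(.36,0)):
        r.append(manip.solve_ik(np.array(b)+[0,0,h]+z*(.014-back),q))
      print(th,s,n,*[None if v is None else v for v in r])
    for hd in(tx,ty,-ty):
      z,q=tool(hd,th-90,s); f=manip.solve_ik(C+[0,0,.03],q);print("   place",hd,f)
E
```

```text
[[ 0.409 -0.287  0.03 ]
 [ 0.43  -0.084  0.03 ]
 [ 0.675 -0.119  0.03 ]
 [ 0.652 -0.324  0.03 ]] [ 0.542 -0.203  0.03 ] [0.204 0.248 0.206]
45 1 A None [0.143 0.103 2.497 3.234 0.245 1.503] [ 0.143 -0.29   1.99  -0.037  0.657 -1.519]
45 1 B None [0.46  0.149 2.43  4.058 0.309 0.929] [ 0.46  -0.224  1.95  -0.385  0.698 -1.018]
   place [ 0.992 -0.125  0.   ] [-0.378  0.889  1.105 -0.189  1.912 -1.815]
   place [0.125 0.992 0.   ] [-0.017  0.578  1.852 -0.934  1.064 -2.408]
   place [-0.125 -0.992 -0.   ] [-0.867  0.705  1.541  0.55   1.501 -0.955]
45 -1 A None [ 0.143  0.103  2.497  3.234  0.245 -1.638] [ 0.143 -0.29   1.99  -0.037  0.657  1.622]
45 -1 B None [ 0.46   0.149  2.43   4.058  0.309 -2.212] [ 0.46  -0.224  1.95  -0.385  0.698  2.123]
   place [ 0.992 -0.125  0.   ] [-0.378  0.889  1.105 -0.189  1.912  1.326]
   place [0.125 0.992 0.   ] [-0.017  0.578  1.852 -0.934  1.064  0.733]
   place [-0.125 -0.992 -0.   ] [-0.867  0.705  1.541  0.55   1.501  2.186]
60 1 A None None [ 0.154 -0.347  2.214 -0.164  0.23  -1.39 ]
60 1 B [0.767 0.16  2.684 3.945 0.824 1.325] [0.555 0.396 2
[... 1132 characters left out ...]
84  1.305  1.286]
   place [0.125 0.992 0.   ] [-0.326  0.428  1.793 -0.331  0.895  0.004]
   place [-0.125 -0.992 -0.   ] [-0.651  0.488  1.678  0.251  1.122  2.49 ]
90 1 A None None None
90 1 B None None [0.676 0.081 2.603 3.757 1.188 1.313]
   place [ 0.992 -0.125  0.   ] [-0.497  0.432  1.74  -0.     0.969 -1.943]
   place [0.125 0.992 0.   ] None
   place [-0.125 -0.992 -0.   ] [-0.497  0.432  1.74  -0.     0.969 -0.372]
90 -1 A None None None
90 -1 B None None [ 0.676  0.081  2.603  3.757  1.188 -1.829]
   place [ 0.992 -0.125  0.   ] [-0.497  0.432  1.74  -0.     0.969  1.199]
   place [0.125 0.992 0.   ] [-0.497  0.432  1.74  -0.     0.969 -0.372]
   place [-0.125 -0.992 -0.   ] None
```

```bash
cat >> h.py <<'E'
np.set_printoptions(precision=3,suppress=True)
Z=np.array([0,0,1.]);A=np.array([.4822,.131,0]);B=np.array([.473,.2102,0])
perp=np.array([.994,.111,0]);tx=np.array([.992,-.125,0]);ty=np.array([.125,.992,0]);C=np.array([.541,-.208,0])
def tool(ah,th,s=1):
    a=np.radians(th);z=np.sin(a)*ah-np.cos(a)*Z;return z,quat(z,s*np.cross(Z,ah))
D=.014
E
python3 - <<'E'
from h import *
for th in(45,55,65,75,90):
  for s in(1,-1):
    z,q=tool(-perp,th,s)
    for n,b in(("A",A),("B",B)):
      print(th,s,n,*[manip.solve_ik(b+[0,0,h]+z*(D-back),q) for h,back in((.105,.09),(.105,0),(.33,0))])
    for hd in(tx,-tx,ty,-ty):
      z,q=tool(hd,th-90,s); print("   place",hd,manip.solve_ik(C+[0,0,.03],q))
E
```

```text
45 1 A [0.12  0.753 1.065 0.007 2.109 1.581] [0.121 0.711 1.324 0.007 1.892 1.58 ] [0.121 0.572 1.022 0.009 2.333 1.584]
45 1 B [0.216 0.77  1.029 0.087 2.124 1.691] [0.225 0.727 1.29  0.085 1.906 1.679] [0.225 0.593 0.985 0.112 2.344 1.73 ]
   place [ 0.992 -0.125  0.   ] [-0.371  0.888  1.107 -0.183  1.911 -1.808]
   place [-0.992  0.125 -0.   ] [-0.796  0.372  2.433  2.154  0.554 -1.17 ]
   place [0.125 0.992 0.   ] [-0.006  0.579  1.848 -0.927  1.071 -2.406]
   place [-0.125 -0.992 -0.   ] [-0.86   0.701  1.55   0.554  1.494 -0.954]
45 -1 A [ 0.12   0.753  1.065  0.007  2.109 -1.561] [ 0.121  0.711  1.324  0.007  1.892 -1.562] [ 0.121  0.572  1.022  0.009  2.333 -1.558]
45 -1 B [ 0.216  0.77   1.029  0.087  2.124 -1.451] [ 0.225  0.727  1.29   0.085  1.906 -1.462] [ 0.225  0.593  0.985  0.112  2.344 -1.412]
   place [ 0.992 -0.125  0.   ] [-0.371  0.888  1.107 -0.183  1.911  1.333]
   place [-0.992  0.125 -0.   ] [-0.796  0.372  2.433  2.154  0.554  1.971]
   place [0.125 0.992 0.   ] [-0.006  0.579  1.848 -0.927  1.071  0.736]
   place [-0.125 -0.992 -0.   ] [-0.86   0.701  1.55
[... 3336 characters left out ...]
 1 B None [0.211 1.143 1.047 0.17  2.516 1.709] None
   place [ 0.992 -0.125  0.   ] [-0.487  0.431  1.743 -0.     0.968 -1.933]
   place [-0.992  0.125 -0.   ] [-0.487  0.431  1.743 -0.     0.968  1.209]
   place [0.125 0.992 0.   ] None
   place [-0.125 -0.992 -0.   ] [-0.487  0.431  1.743 -0.     0.968 -0.362]
90 -1 A None [ 0.12   1.13   1.082  0.014  2.5   -1.56 ] None
90 -1 B None [ 0.211  1.143  1.047  0.17   2.516 -1.432] None
   place [ 0.992 -0.125  0.   ] [-0.487  0.431  1.743 -0.     0.968  1.209]
   place [-0.992  0.125 -0.   ] [-0.487  0.431  1.743 -0.     0.968 -1.933]
   place [0.125 0.992 0.   ] [-0.487  0.431  1.743 -0.     0.968 -0.362]
   place [-0.125 -0.992 -0.   ] None
```

```bash
cat >> h.py <<'E'
TH=50;tx=np.array([.9925,-.122,0]);ty=np.array([.122,.9925,0]);C=np.array([.541,-.207,0])
def st(m=""):
    s=manip.get_state();print(m,round(s['t'],2),s['eef_pos'],"gap",round(s['finger_gap'],4),"gf",round(s['grasp_force'],1),s['contact_force'])
def pick(b):
    z,q=tool(-perp,TH,1);g=b+[0,0,.105]+z*D
    manip.move_pose(g-z*.10+[0,0,.2],q)
    manip.movel(g-z*.10,max_speed=.2);manip.movel(g,max_speed=.08);st("at")
    manip.close_gripper(25);st("closed")
    manip.movel(g+[0,0,.17],max_speed=.1);st("lifted")
    manip.movel(g+[0,0,.17]+perp*.07,max_speed=.15)
def place(off):
    z,q=tool(-ty,TH-90,1);c=C+tx*off-ty*.0125+z*D
    manip.move_pose(c+[0,0,.2],q);st("above")
    manip.movel(c+[0,0,.06],max_speed=.15)
def drop(off):
    z,q=tool(-ty,TH-90,1);c=C+tx*off-ty*.0125+z*D
    manip.movel(c+[0,0,.025],max_speed=.05);st("down")
    manip.let_go();manip.sleep(.3);manip.movel(c+[0,0,.2],max_speed=.2);st("up")
def snap(n,cams=("scene","top")):
    cv2.imwrite(f"pics/{n}.png",np.vstack([np.hstack([cv2.resize(manip.get_image(c),(400,300),interpolation=cv2.INTER_AREA) for c in cams])]))
E
python3 - <<'E'
from h import *
pick(A);snap("p1")
E
```

```text
at 5.37 [0.472 0.13  0.096] gap 0.0942 gf 0.0 [ 0.426  0.09  -0.298]
closed 6.55 [0.472 0.13  0.096] gap 0.0151 gf 25.0 [ 1.17  -0.37   0.426]
lifted 8.4 [0.471 0.13  0.266] gap 0.0153 gf 25.0 [ 0.582 -0.538 -0.88 ]
```

View pics/p1.png

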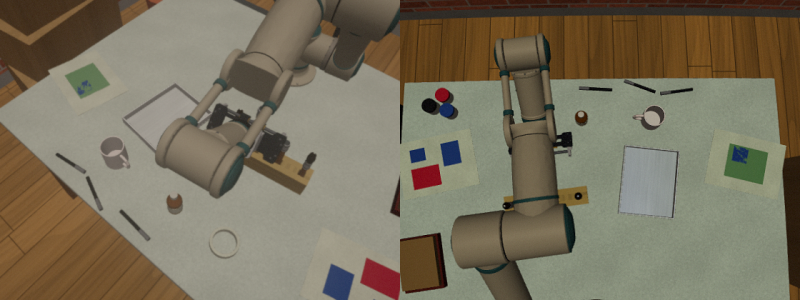

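The scene view (left) and top view (right) show the stand still in place and the gripper lifted clear, around (555,145) in the top half. The brush is hidden by the arm, but the 15 mm gap means it is held. Next I move over the tray.

```bash
python3 - <<'E'
from h import *
place(-.05);snap("p2")
E
```

```text
above 11.19 [ 0.491 -0.204  0.189] gap 0.0155 gf 25.0 [-0.586  0.769 -0.996]
```

View pics/p2.png

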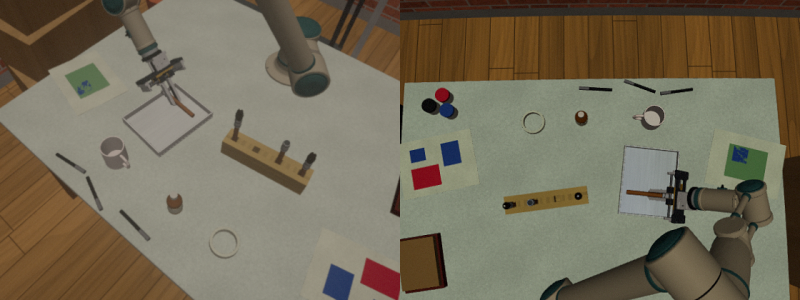

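The brush is held level over the tray. Its foot is at about (626,192) in the right half, close inside the tray's left wall (~621). I shift 3 mm away from that wall, lower, release, and fetch the second brush.

```bash
sed -i 's/-ty\*.0125/-ty*.0155/g' h.py; python3 - <<'E'
from h import *
drop(-.05);cv2.imwrite("pics/t3.png",cv2.resize(manip.get_image("top")[180:330,130:410],None,fx=2.8,fy=2.8,interpolation=cv2.INTER_CUBIC))
pick(B);place(.05)
snap("p3")
E
```

```text
down 13.22 [ 0.491 -0.207  0.014] gap 0.0152 gf 25.0 [-0.01  -0.157 -0.053]
up 15.81 [ 0.49  -0.207  0.188] gap 0.0938 gf 0.0 [ 0.385  0.594 -0.238]
at 20.63 [0.463 0.209 0.096] gap 0.0939 gf 0.0 [-0.11  -0.266 -0.417]
closed 21.82 [0.462 0.209 0.096] gap 0.0154 gf 25.0 [ 0.163 -0.891  0.415]
lifted 23.67 [0.462 0.209 0.265] gap 0.0151 gf 25.0 [-0.371 -0.897 -0.712]
above 26.37 [ 0.59  -0.219  0.19 ] gap 0.0153 gf 25.0 [ 0.223  0.257 -1.344]
```

View pics/p3.png

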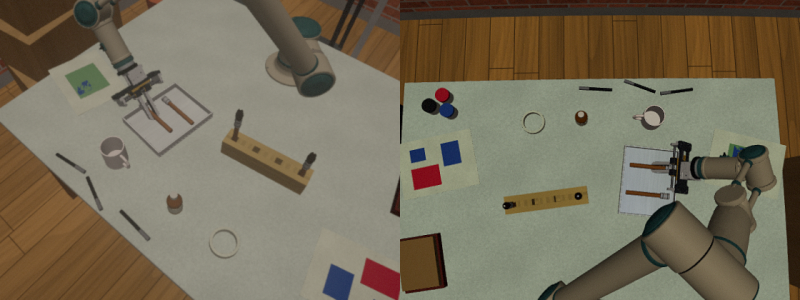

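The first brush lies in the tray, from about (626,192) to (668,196) in the right half. The second hovers parallel at (630,165), and both good brushes are still standing. I lower and release the second one.

```bash
python3 - <<'E'
from h import *
drop(.05);manip.move_pose([.3,-.45,.35],quat([0,0,-1],[1,0,0]) if manip.solve_ik([.3,-.45,.35],quat([0,0,-1],[1,0,0])) is not None else manip.get_state()['orientation'])
manip.sleep(.5);st()
cv2.imwrite("pics/t4.png",cv2.resize(manip.get_image("top")[140:315,130:410],None,fx=2.8,fy=2.8,interpolation=cv2.INTER_CUBIC))
E
```

```text
down 28.4 [ 0.59  -0.22   0.014] gap 0.0153 gf 25.0 [ 0.174 -0.07   0.34 ]
up 30.98 [ 0.589 -0.219  0.188] gap 0.0942 gf 0.0 [-0.295 -0.298  0.464]
 32.96 [ 0.3  -0.45  0.35] gap 0.0941 gf 0.0 [0.921 0.95  0.266]
```

View pics/t4.png

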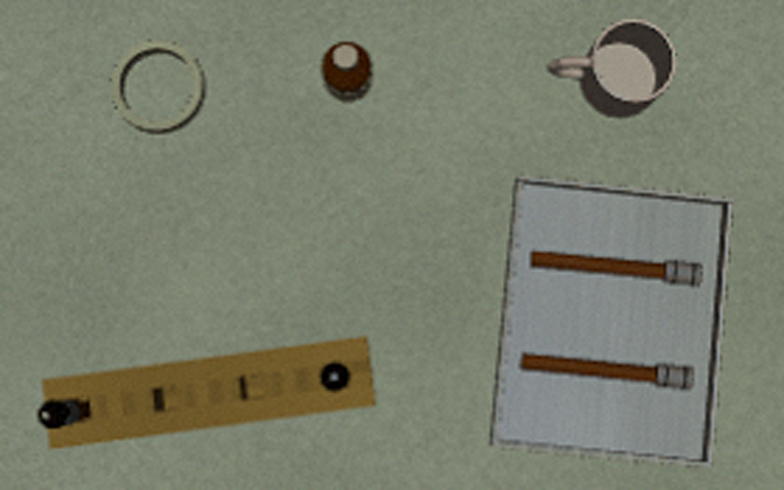

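Both bald brushes lie flat and well inside the tray walls: (530..702, 265) and (521..694, 370) against walls at about 510 and 722. The good brushes are standing at (60,412) and (335,376), and the stand and bystanders have not moved.

```bash
python3 -c "
from cell import manip
print(manip.sign_off())"
```

```text
the job is handed in; nothing more can be done
None
```

Both bald brushes are out of the stand and lying inside the tray walls; the two good brushes still stand in their wells, the stand, bottle, mug and tape look unmoved in the last top picture, and I handed the job in at about 33 s.

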